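# Open the safety-capped jar in the filling stand

### The arm

A 7-joint arm with a two-finger parallel gripper is mounted at the origin on the work surface. World frame = base frame: x ahead of the robot, y to its left, z up, the work surface at z = 0. Lengths are in mm, angles in rad, forces in N, time in s.
With the tool pointing down it reaches from about 400 to 750 mm from the base axis. Payload 19.5 kg.
Tool frame: the origin (TCP) lies midway between the tips of the shut fingers; the grasp point (between the pads) lies 19 mm behind it; z points along the fingers, y is the line along which they close (so a half turn about z gives the same grasp; the last joint's range is limited). The gripper opens to 85 mm and grips with 20 to 120 N. Pads are 22 mm wide; open, the fingers measure 114 mm over their backs; the gripper's body (76 mm by 85 mm) begins 54 mm behind the grasp point. The pads swing forward as they close: fully open they stand 13 mm farther back than shut.
Start: joints at [1.215, 0.707, -0.028, 1.485, 0.022, 0.951, -0.075], TCP at [177.481, -546.896, 231.268] pointing down, gripper open.
Joint ranges: [-2.71, 2.71], [-0.32, 2.16], [-1.57, 1.52], [0, 2.45], [-1.46, 4.6], [0, 2.02], [-2.83, 2.83]. Speed limits (rad/s): [1.89, 1.89, 2.57, 2.57, 3.01, 3.01, 3.01].

### API

Orientations are given as a rotation vector (axis times angle).
In Python, from workcell import robot, planner, grab_frame, job, recognise, telemetry gives the robot as it stands. The module is installed in compiled form; this text tells all that it offers. Calls block until the motion is done:
- robot.move_to(position, orientation): joint-space move of the TCP to a pose.
- robot.move_l(position, rate=150, orientation=None, threshold=None): straight line of the TCP; orientation=None keeps the orientation; rate is the mean speed in mm/s. With threshold (N) it stops when the force on the tool has changed by that much, and returns True; else False.
- robot.set_joints(angles): joint-space move.
- robot.ungrasp() and robot.clamp(): open the fingers fully, or close them until they stop; the grip force is fixed at half the most.
- robot.pause(seconds).
- planner.inverse_kinematics(position, orientation): joint angles nearest the present ones, or None.
- grab_frame(name): name is "side" or "top"; returns a dict with "pixels" (480x640x3 uint8, red, green, blue), "K" (3x3 intrinsics, pixels), "k1" (the pictures are not rectified: a ray, as slopes to the right and down, at radius r is drawn at 1 + k1 r^2 times it, then the intrinsics apply), "extrinsics" (4x4, takes a point from camera to world coordinates). Camera axes: x right, y down, z forward; pixel columns grow to the right and rows downward; lengths in mm; the calibration is good to about 2 mm. A picture is of the moment at which its call begins. There is no depth.
A pose or a line that the arm cannot do raises robot.Unreachable and nothing moves.
- job.sign_off(): hands the job in; it is judged then, once.
Trained networks look in a picture, given as the dict that the camera call returned (one of the last four; its "shot" number tells which), for a name from the list of things; names that differ only in an ending like _2 or _b are one class to them, and where a whole thing is asked for, a point or a joint stands for the part that bears it (a point fixed in the world has none). Each returns a list of dicts, best first, with "conf" (0 to 1); they miss things now and then, are a little off and sometimes report something else, mostly with a low value. They report only what shows in the picture. A call takes as long as a camera call. They do not tell look-alikes from the thing itself.
- recognise(picture, query): "location" ([column, row] in pixels, amid what is visible of it).
Readings, each from a call of its own:
- telemetry.read_time(): time.
- telemetry.read_joints(): joint angles.
- telemetry.read_qvel(): joint speeds.
- telemetry.read_joint_torque(): joint torques, N m.
- telemetry.read_eef_pos(): TCP position.
- telemetry.read_tcp_rot(): TCP orientation.
- telemetry.read_ft_force(): force on the tool from outside, world axes, zero at the start.
- telemetry.read_torque(): the same for the moment, N m.
- telemetry.read_width(): finger opening in mm.
- telemetry.read_grip_force(): force on a finger pad.
Only numpy, scipy, OpenCV 4.12 (cv2) and the standard library are available. Lean on these libraries where they do the work, as an engineer would, in place of code of your own. Each camera call takes 0.05 s, during which the arm holds its last target. There are 200 camera calls.

### The job

The shakers are to be refilled: lift the square porcelain jar with the green push-and-turn safety cap out of the basket and stand it upright, fully down, in the square well of the steel filling stand, which keeps it from turning. Then press the cap down, twist it counter-clockwise (seen from above) until it is free, lift it off and finish while still holding it in the gripper, upright and about 5 cm straight above the open jar, which stays in the stand. Do not slam the jar, and leave the other jars, the timer, the funnel and the shakers where they are.

Things in the scene. Friction and masses are not known exactly. Their poses are not given: they have to be found in the camera images.
- jar: White square porcelain jar with an orange band, about 0.32 kg, loose, 64 x 64 mm, 75 mm tall to its flat shoulder. Origin: centre of the underside; z up. It starts upright in the basket, 5 mm above the table, at either end. A red dot on the shoulder marks its +x side; any of its four quarter turns fits the stand.
- cap: Green ribbed push-and-turn cap, 52 mm in diameter, 36 mm tall, 50 g. Origin: centre of its open underside; z up; a white pointer on top shows its x. It starts locked on the jar, 81.5 mm above the jar's origin (6.5 mm above the shoulder), x along the jar's x. Locked, it carries the whole jar. Press it down and turn it about 60 degrees counter-clockwise seen from above, then it lifts straight off.
- cap_top (a point): Centre of the cap's top face, 36 mm above its origin; the top 14 mm of the cap is solid and round, the best place to grip.
- jar_mouth (a point): Centre of the top of the jar's round neck, 95 mm above the jar's origin; neck 32 mm in diameter, 20 mm tall, with two small pins along the jar's +x and -x that hold the cap (hidden under the cap at first).
- cap_spring (a joint): Compression of the spring in the cap, m: 0.001 locked, 0.005 pressed just enough to turn, 0.0075 fully down on the jar's shoulder, 0 with the cap off. The spring resists with 4 N at first, 6 N fully down, and lifts the cap again if not held. Keep it down while turning; the cap is free between 45 and 75 degrees of turn and meets a stop just beyond.
- stand: Steel filling stand fixed to the table, base 120 x 120 x 8 mm, with a square well 70 x 70 mm between walls that rise to about 30 mm above the table and flare open at 45 degrees over their top 8 mm to a mouth of 88 x 88 mm. Origin: centre of its underside on the table; the well's sides lie along its x and y.
- stand_well (a point): Centre of the floor of the stand's well, 8 mm above the table; the seated jar's origin comes to this point (3 mm of play each way). Axes as the stand's.
- basket: Slatted wooden basket fixed to the table, open on top, 150 mm (its x) x 280 mm (its y) x 50 mm tall, walls and floor 5 mm. Origin: centre of its underside. It holds the safety jar at one end and a wooden-lidded jar at the other, about 124 mm apart along its y.
- lid_jar: Bystander in the basket: same square porcelain jar, with a square wooden lid and small knob, 97 mm tall in all, no green cap. Origin: centre of the underside.
- lid_jar2: Bystander: another wooden-lidded porcelain jar, 64 x 64 x 97 mm, on the table. Origin: centre of the underside.
- funnel: Bystander: pink plastic funnel standing on its wide mouth, 96 mm wide, 85 mm tall. Origin: centre of the underside.
- timer: Bystander: round steel timer with a dial, 70 mm wide, 44 mm tall. Origin: centre of the underside.
- turntable: Fixed foot of a low turntable whose wooden disc, 190 mm wide, top 22 mm above the table, spins freely. Origin: centre of the underside.
- shaker0: Bystander: clear shaker with steel top, 44 mm wide, 83 mm tall, on the turntable. Origin: centre of the underside.
- shaker1: Bystander: clear shaker with steel top, 44 mm wide, 83 mm tall, on the turntable. Origin: centre of the underside.
- shaker2: Bystander: clear shaker with steel top, 44 mm wide, 83 mm tall, on the turntable. Origin: centre of the underside.
Things that resemble listed ones, but are neither listed nor needed, are in the scene too. Leave any turquoise look-alike of the jar alone.

How it is judged (in metres and radians):
On the way, in this order (a step that is already met when the one before it is completed fails the run):
1. the jar stands fully down in the stand's well, the cap still locked on it (horizontal distance between jar and stand_well below 0.01 m and z of jar in the frame of stand_well below 0.004 m and angle between jar's own z axis and vertical below 0.07 rad and z of cap in the frame of jar below 0.087 m and angle between the x axis of cap and the x axis of jar, either way round below 0.4 rad), for 0.1 s.
2. the cap is twisted on the neck, by 35 degrees or more, the jar standing in the well (horizontal distance between jar and stand_well below 0.01 m and z of jar in the frame of stand_well below 0.004 m and angle between jar's own z axis and vertical below 0.07 rad and z of cap in the frame of jar below 0.09 m and angle between the x axis of cap and the x axis of jar, either way round above 0.6 rad), for 0.05 s.
At the end, for the whole second after the job is handed in: The jar stands upright (within 4 degrees) and fully down (within 4 mm) in the stand's well; the cap is gripped by the fingers, still, upright within 14 degrees, within 30 mm of straight above the jar, its underside 15 to 125 mm above the top of the jar's neck and touching nothing of the jar (horizontal distance between jar and stand_well below 0.01 m and z of jar in the frame of stand_well below 0.004 m and angle between jar's own z axis and vertical below 0.07 rad and z of cap in the frame of jar between 0.11 and 0.22 m and horizontal distance between cap and jar below 0.03 m and angle between cap's own z axis and vertical below 0.25 rad and contact force between cap and the fingers above 1 N and contact force between cap and jar below 0.1 N and linear speed of cap below 0.03 m/s and linear speed of jar below 0.02 m/s); the arm keeps its last pose, push and grip.
It fails at once if a bystander is knocked or shifted by more than 3 cm (distance of any of lid_jar, lid_jar2, funnel, timer, shaker0, shaker1, shaker2 from where it was at the start of the episode above 0.03 m).
It fails at once if the jar tips over (angle between jar's own z axis and vertical above 0.6 rad).
It fails at once if the jar is slammed or crushed into the stand (over 80 N) (contact force between jar and stand above 80 N).
It also fails if it takes over 45 s, if anything falls off the work surface, if the arm or the gripper's body presses on something with over 40 N, if the wrist force passes 120 N, or if a joint passes its speed limit or range.

## Working session

There is one attempt and no reset: what is moved stays moved. The work goes in short steps, each a Python script; the robot and the scene stay as the last script left them, time stands still between calls to the robot, and variables do not carry over. Pictures are saved under pics/ and viewed, at most 10 in all, crops included, and the job is handed in when it is done.

```bash
mkdir -p pics; cat > h.py <<'E'
import numpy as np, cv2
from workcell import robot, planner, grab_frame, job, recognise, telemetry
def proj(f,P):
    E=np.linalg.inv(f["extrinsics"]); p=E[:3,:3]@np.asarray(P,float)+E[:3,3]
    s=p[:2]/p[2]; s=s*(1+f["k1"]*(s@s)); K=f["K"]; return np.array([K[0,0]*s[0]+K[0,2],K[1,1]*s[1]+K[1,2]])
def ray(f,px):
    K=f["K"]; d=np.array([(px[0]-K[0,2])/K[0,0],(px[1]-K[1,2])/K[1,1]]); s=d.copy()
    for _ in range(30): s=d/(1+f["k1"]*(s@s))
    E=f["extrinsics"]; return E[:3,3], E[:3,:3]@np.array([s[0],s[1],1])
def onz(f,px,z):
    o,d=ray(f,px); return o+d*(z-o[2])/d[2]
def save(n,im): cv2.imwrite("pics/"+n,im[:,:,::-1])
E
python3 - <<'E'
from h import *
for c in ("top","side"):
    f=grab_frame(c); f["K"]=np.array(f["K"]); f["extrinsics"]=np.array(f["extrinsics"])
    save(c+"0.png",f["pixels"]); print(c,f["K"].tolist(),f["k1"],f["extrinsics"].round(3).tolist())
    for q in ("cap_top","cap","jar","stand","basket","lid_jar"):
        for r in recognise(f,q)[:4]: print(q,r["conf"],np.round(r["location"],1),onz(f,r["location"],{"cap_top":122.5,"cap":110,"jar":60,"stand":20,"basket":25,"lid_jar":95}[q]).round(0))
print(telemetry.read_tcp_rot(),telemetry.read_time())
E
```

```text
top [[468.0514879528521, 0.0, 317.1364069301494], [0.0, 468.0514879528521, 235.02559087927827], [0.0, 0.0, 1.0]] -0.02157641386690247 [[-0.011, -0.983, 0.185, 381.532], [-1.0, 0.011, 0.001, -3.591], [-0.003, -0.185, -0.983, 1243.399], [0.0, 0.0, 0.0, 1.0]]
cap_top 0.79 [197. 264.] [524. 289. 122.]
cap_top 0.21 [397.4 268.2] [ 509. -194.  122.]
cap 0.57 [198.7 265.1] [523. 288. 110.]
cap 0.56 [394.4 267.8] [ 511. -189.  110.]
jar 0.81 [198.9 206.8] [682. 306.  60.]
jar 0.66 [212.7 272.2] [511. 264.  60.]
jar 0.2 [326.9 171.7] [774. -30.  60.]
stand 0.87 [397.5 268.1] [ 521. -212.   20.]
stand 0.73 [200.9 264.3] [536. 305.  20.]
stand 0.64 [490.1 289.1] [ 463. -451.   20.]
basket 0.76 [230.1 272.6] [513. 227.  25.]
lid_jar 0.88 [250.7 270.8] [509. 163.  95.]
lid_jar 0.37 [488.1 290.6] [ 454. -419.   95.]
side [[454.0227801680777, 0.0, 315.7375680331195], [0.0, 454.0227801680777, 242.0373414223838], [0.0, 0.0, 1.0]] -0.09562104028305508 [[-0.978, -0.169, 0.125, 453.061], [-0.209, 0.735, -0.645, 662.727], [0.017, -0.657, -0.754, 897.487], [0.0, 0.0, 0.0, 1.0]]
cap_top 0.79 [310.6 366.4] [527. 299. 122.]
cap 0.91 [311.8 363. ] [527. 285. 110.]
jar 0.69 [230.2 371.7] [685. 315.  60.]
stand 0.94 [353.2 217.7] [ 518. -195.   20.]
lid_jar 0.81 [272.7 470.8] [550. 484.  95.]
lid_jar 0.59 [328.2 329.1] [513. 198.  95.]
[-3.10286822e+00 -4.90800661e-01  3.94637675e-05] 0.7
```

View pics/top0.png

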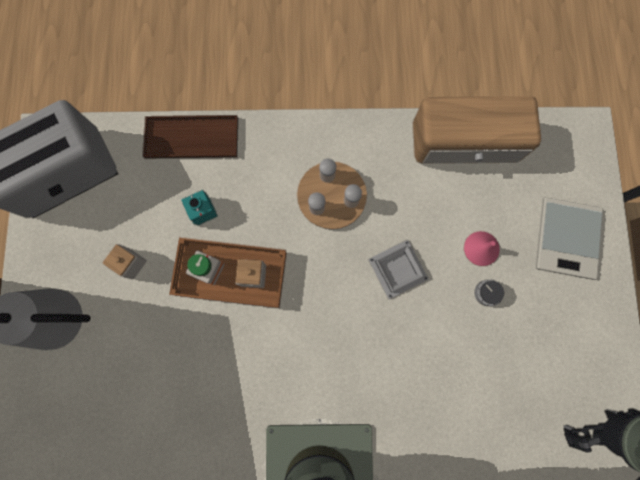

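View pics/side0.png

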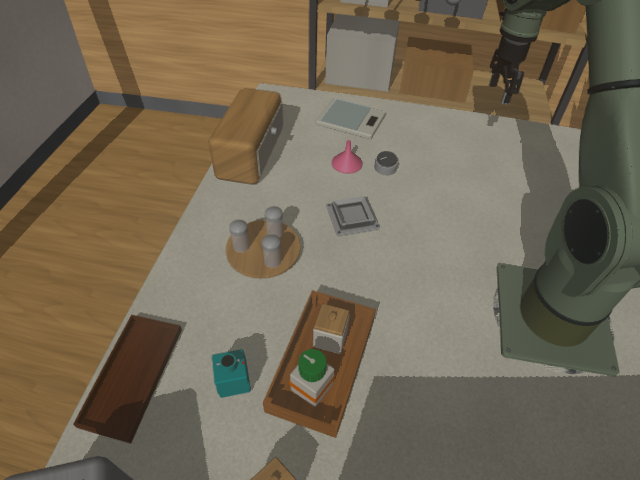

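The top view shows what could be mistaken for the target:
- the green-capped white jar in the basket at (200,264)
- the turquoise look-alike at (199,207)
- the basket's lidded jar at (251,271)
- the second lidded jar at (122,260)

By the description I choose (200,264), which is (311,366) in the side view. The stand is at (399,269) in the top view and (353,216) in the side view.

```bash
python3 - <<'E'
from h import *
t=cv2.imread("pics/top0.png"); s=cv2.imread("pics/side0.png")
def c(im,x,y,w=80,h=60): return cv2.resize(im[y-h//2:y+h//2,x-w//2:x+w//2],(400,300),interpolation=cv2.INTER_CUBIC)
cv2.imwrite("pics/m1.png",np.vstack([np.hstack([c(t,205,266),c(t,399,269)]),np.hstack([c(s,312,374),c(s,353,215)])]))
E
```

```text
(no output)
```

View pics/m1.png

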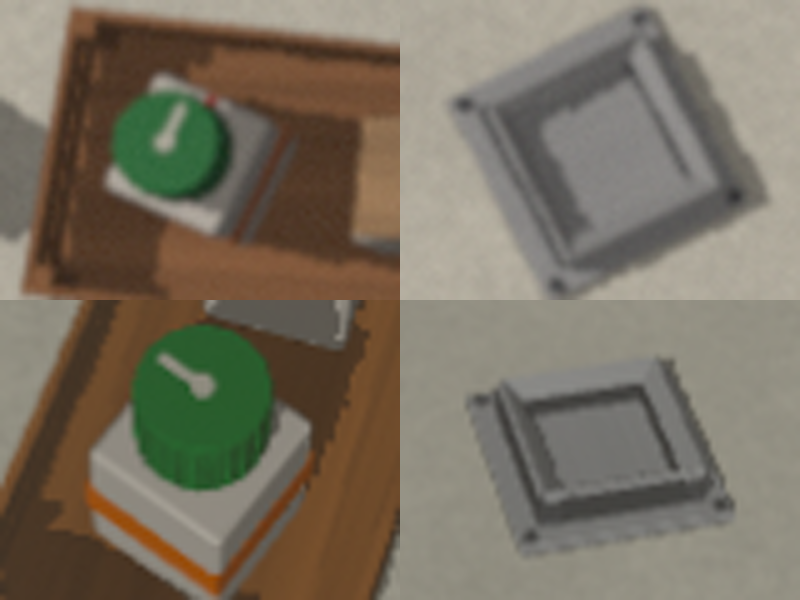

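The close crop confirms the green-capped white jar with the orange band. It is at top (198,265) and side (313,361), with its pointer towards the red dot. The stand's corners are clear in both views, so I'll fit both poses from the corners.

```bash
python3 - <<'E'
from h import *
from scipy.optimize import least_squares
F={c:grab_frame(c) for c in("top","side")}
def sq(p,h,z):
    c,s=np.cos(p[2]),np.sin(p[2])
    return [np.array([p[0]+c*a-s*b,p[1]+s*a+c*b,z]) for a,b in((h,h),(-h,h),(-h,-h),(h,-h))]
def fit(name,obs,h,z,extra,x0):
    # obs: view -> pixels; matched to nearest corner
    def res(p,views=("top","side")):
        r=[]
        for v in views:
            C=np.array([proj(F[v],q) for q in sq(p,h,z)])
            for o in obs[v]: d=C-o; r+=list(d[np.argmin((d**2).sum(1))])
            for (px,zz) in extra.get(v,[]): r+=list(proj(F[v],[p[0],p[1],zz])-px)
        return r
    for vs in(("top",),("side",),("top","side")):
        best=min((least_squares(res,[x0[0],x0[1],y],x_scale=[10,10,.1],kwargs=dict(views=vs),loss="soft_l1") for y in np.linspace(0,1.4,6)),key=lambda s:s.cost)
        print(name,vs,best.x[:2].round(1),np.degrees(best.x[2]).round(1)%90,np.round(res(best.x),1).tolist())
a=lambda o,l:[np.array(o)+np.array(p)/5 for p in l]
fit("stand",{"top":a((359,239),[(48,103),(250,6),(368,197),(152,299)]),"side":a((313,185),[(66,100),(122,255),(335,218)])},60,8,{},(521,-205))
fit("jar",{"top":a((165,236),[(160,73),(280,125),(222,235),(107,185)]),"side":a((272,344),[(90,155),(218,245),(310,130)])},32,80,
 {"top":[(np.array([198,265.]),122.5)],"side":[(np.array([312.6,361.]),122.5)]},(525,285))
for v,b,t in(("top",(198,265),(165+182/5,236+105/5)),("side",(312.6,361),(272+163/5,344+57/5))):
    d=onz(F[v],t,122.5)-onz(F[v],b,122.5); print("pointer",np.degrees(np.arctan2(d[1],d[0])))
E
```

```text
stand ('top',) [ 519.5 -219.7] 26.0 [0.5, -0.6, -0.3, -1.1, -2.1, 0.7, 1.0, 0.9, 0.7, -2.0, 1.2, -2.1, 1.4, -2.2]
stand ('side',) [ 521.  -211.2] 25.6 [-2.6, -1.3, -3.3, -1.5, -5.4, 0.4, -2.4, 0.2, -0.2, -0.2, -0.1, -0.0, 0.4, 0.1]
stand ('top', 'side') [ 520.7 -217.4] 25.7 [-0.3, -1.1, -1.0, -1.4, -3.1, 0.4, -0.0, 0.4, 0.3, -1.6, 0.5, -1.6, 0.8, -1.5]
jar ('top',) [522.2 283.9] 65.80000000000001 [0.5, -0.3, -0.7, -0.6, -0.3, 0.8, -0.3, 0.5, 1.0, -0.2, 1.2, -2.1, 2.5, -1.0, 3.5, -3.3, 2.2, -1.2]
jar ('side',) [525.6 288.4] 65.2 [-1.1, -1.7, -2.4, -1.8, -2.2, -0.5, -2.1, -1.0, -0.8, -1.5, -1.1, -0.5, 0.0, 0.8, 1.4, -1.4, -0.1, 0.6]
jar ('top', 'side') [524.  286.4] 64.7 [-0.2, -1.2, -1.6, -1.0, -1.6, 0.2, -1.3, -0.5, -0.0, -0.9, -0.1, -1.5, 0.8, 0.1, 2.5, -1.9, 1.0, -0.2]
pointer -21.298428136188615
pointer -24.911908127623054
```

```bash
cat >> h.py <<'E'
from scipy.spatial.transform import Rotation as R
def down(yaw): return (R.from_euler("z",yaw,degrees=True)*R.from_euler("x",180,degrees=True)).as_rotvec()
def sq(p,h,z):
    c,s=np.cos(p[2]),np.sin(p[2])
    return [np.array([p[0]+c*a-s*b,p[1]+s*a+c*b,z]) for a,b in((h,h),(-h,h),(-h,-h),(h,-h))]
E
python3 - <<'E'
from h import *
from scipy.optimize import least_squares
F={c:grab_frame(c) for c in("top","side")}
a=lambda o,l:[np.array(o)+(np.array(p)+.5)/5-.5 for p in l]
obs={"top":a((359,239),[(64,104),(240,17),(335,195),(158,286)]),"side":a((313,185),[(80,100),(322,205),(130,238)])}
for vs in(("top",),("side",),("top","side")):
    def res(p):
        r=[]
        for v in vs:
            C=np.array([proj(F[v],q) for q in sq(p,p[3],8)])
            for o in obs[v]: d=C-o; r+=list(d[np.argmin((d**2).sum(1))])
        return r
    s=least_squares(res,[520,-215,.45,52],x_scale=[10,10,.1,5]); print(vs,s.x.round(3),np.degrees(s.x[2]),np.round(s.fun,1))
for n,p in(("jar",(524,286)),("stand",(520.5,-216))):
  for z in (95,250):
    for y in range(-180,180,30):
        q=planner.inverse_kinematics([*p,z],down(y)); print(n,z,y,None if q is None else np.round(q,2))
E
```

```text
('top',) [ 5.20839e+02 -2.16477e+02  4.49000e-01  5.32620e+01] 25.698980574768974 [-0.   0.1  0.   0.   0.1  0.  -0.1 -0.2]
('side',) [ 5.22802e+02 -2.17072e+02  4.47000e-01  5.35620e+01] 25.615083385873415 [-0.1 -0.  -0.   0.1  0.1 -0.1]
('top', 'side') [ 5.21653e+02 -2.16603e+02  4.46000e-01  5.33870e+01] 25.540298439304387 [-0.  -0.3  0.1 -0.3  0.2 -0.2 -0.1 -0.4  0.4  0.1  0.3  0.3  0.5  0.1]
jar 95 -180 [-0.26  0.98 -0.61  1.53  0.69  0.86  0.44]
jar 95 -150 [-0.08  1.14 -1.13  1.53  1.09  1.19  0.68]
jar 95 -120 [-0.08  1.14 -1.13  1.53  1.09  1.19  1.2 ]
jar 95 -90 [-0.03  1.24 -1.35  1.52  1.23  1.38  1.65]
jar 95 -60 [-0.9   1.06  0.78  1.56 -0.89  0.91 -2.41]
jar 95 -30 [-0.86  1.03  0.68  1.55 -0.8   0.86 -1.96]
jar 95 0 [-0.82  1.    0.58  1.55 -0.69  0.81 -1.52]
jar 95 30 [-0.73  0.96  0.38  1.55 -0.47  0.73 -1.19]
jar 95 60 [-0.64  0.93  0.19  1.55 -0.23  0.69 -0.87]
jar 95 90 [-0.55  0.92 -0.    1.54  0.01  0.68 -0.56]
jar 95 120 [-0.46  0.92 -0.2   1.54  0.24  0.7  -0.24]
jar 95 150 [-0.36  0.94 -0.4   1.54  0.47  0.76  0.09]
jar 250 -180 [-0.19  0.82 -0.81  1.36  0.6
[... 1303 characters left out ...]
 0.88]
stand 250 -180 [ 0.72  0.76 -0.8   1.49  0.57  1.14  1.39]
stand 250 -150 [ 0.89  0.96 -1.35  1.48  0.93  1.44  1.61]
stand 250 -120 [-0.03  0.79  0.8   1.51 -0.61  1.1  -2.77]
stand 250 -90 [ 0.03  0.75  0.63  1.51 -0.48  1.05 -2.36]
stand 250 -60 [ 0.11  0.71  0.47  1.51 -0.35  1.01 -1.95]
stand 250 -30 [ 0.19  0.69  0.3   1.5  -0.23  0.98 -1.55]
stand 250 0 [ 0.27  0.67  0.13  1.5  -0.1   0.97 -1.14]
stand 250 30 [ 0.35  0.67 -0.02  1.5   0.01  0.98 -0.72]
stand 250 60 [ 0.42  0.67 -0.16  1.5   0.12  0.99 -0.3 ]
stand 250 90 [ 0.49  0.68 -0.31  1.49  0.23  1.01  0.13]
stand 250 120 [ 0.57  0.69 -0.45  1.49  0.33  1.03  0.56]
stand 250 150 [ 0.65  0.72 -0.63  1.49  0.46  1.08  0.97]
```

```bash
python3 - <<'E'
from h import *
J=(524.6,286.3)
robot.ungrasp()
robot.move_to([*J,235],down(60)); print(telemetry.read_time())
robot.move_l([*J,94],rate=120,threshold=8)
print(telemetry.read_eef_pos(),telemetry.read_width(),telemetry.read_ft_force())
f=grab_frame("side"); save("s1.png",cv2.resize(f["pixels"][270:440,200:420],None,fx=3,fy=3,interpolation=cv2.INTER_CUBIC))
robot.clamp(); print(telemetry.read_width(),telemetry.read_grip_force(),telemetry.read_ft_force(),telemetry.read_time())
E
```

```text
4.275
[524.85926407 286.43741685  94.63342008] 85.05876260477957 [-0.16065393  0.46204055  0.12747357]
50.430782830283285 61.43066041666316 [-0.30160459  0.19134273  3.34801813] 6.075
```

View pics/s1.png

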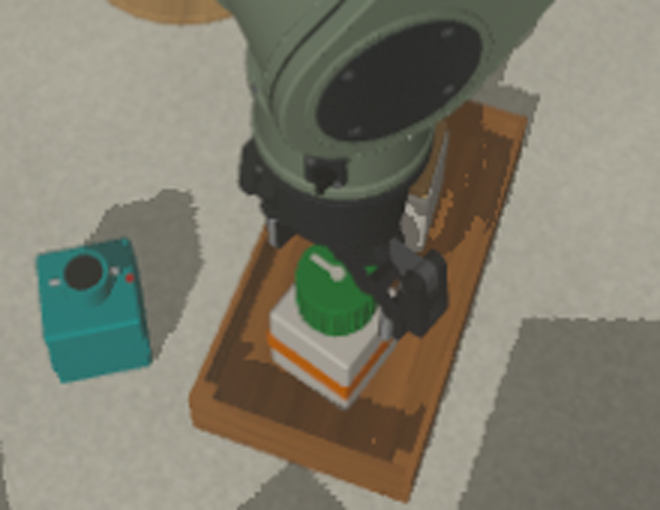

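The gripper straddles the green cap at crop (335,280), and the clamp width of 50 mm is plausible. Next I'll lift, carry to the stand and check the alignment from near.

```bash
python3 - <<'E'
from h import *
x,y,z=telemetry.read_eef_pos()
robot.move_l([x,y,250],rate=120); print(telemetry.read_width(),telemetry.read_ft_force())
robot.move_l([521.7,-216.7,250],rate=220,orientation=down(20.6))
robot.move_l([521.7,-216.7,147],rate=100)
robot.pause(.2)
print(telemetry.read_eef_pos(),telemetry.read_ft_force(),telemetry.read_time())
t=grab_frame("top");s=grab_frame("side"); save("top2.png",t["pixels"]);save("side2.png",s["pixels"])
c=lambda im,x,y,w,h:cv2.resize(im[y-h//2:y+h//2,x-w//2:x+w//2],(400,600),interpolation=cv2.INTER_CUBIC)
save("m2.png",np.hstack([c(t["pixels"],399,269,80,120),c(s["pixels"],353,200,80,120)]))
E
```

```text
50.07462099921052 [-0.04754305  0.1976754  -4.8998784 ]
[ 521.8258693  -216.72787704  147.33029772] [ 0.60192823 -0.39035288 -4.84555007] 11.3417
```

View pics/m2.png

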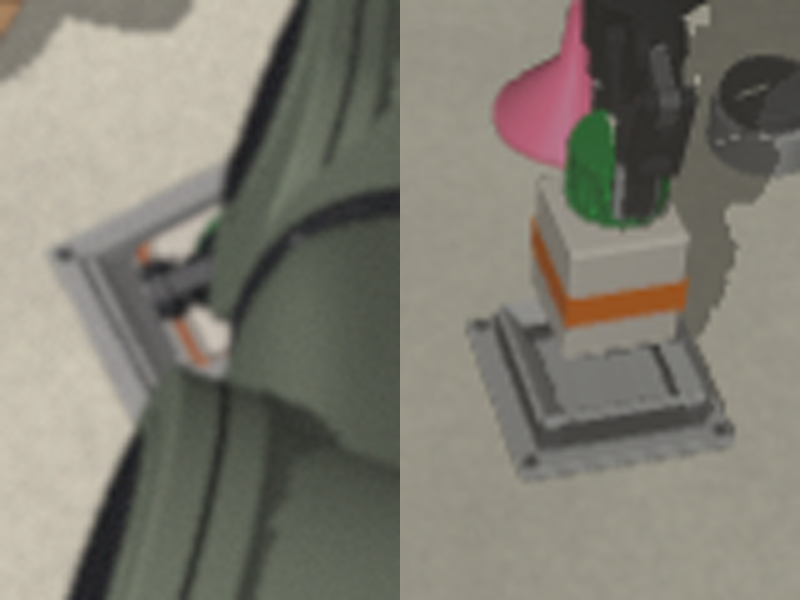

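The side crop shows the jar upright over the well: shoulder corners near (572,262), (688,240) and (540,185), bottom corners near (567,357) and (688,338). I'll compare these with the pose expected.

```bash
python3 - <<'E'
from h import *
from scipy.optimize import least_squares
s=grab_frame("side")
g=lambda c:np.array((353-40,200-60))+(np.array(c)-[400,0]+.5)/5-.5
O=[(g((572,263)),132.7),(g((688,240)),132.7),(g((539,183)),132.7),(g((567,357)),57.7),(g((688,338)),57.7)]
def res(p):
    r=[]
    for o,z in O:
        d=np.array([proj(s,q) for q in sq(p,32,z)])-o; r+=list(d[np.argmin((d**2).sum(1))])
    return r
b=least_squares(res,[522,-217,.45],x_scale=[10,10,.1]); print(b.x,np.degrees(b.x[2]),b.fun.round(1))
E
```

```text
[ 5.23643352e+02 -2.15616612e+02  4.84979630e-01] 27.78728597539762 [ 0.7 -0.9  1.6 -0.6 -0.6 -1.2 -0.3  1.6 -1.5  1. ]
```

```bash
python3 - <<'E'
from h import *
robot.move_l([521.2,-217.4,112],rate=60,threshold=8)
print(telemetry.read_eef_pos(),telemetry.read_ft_force())
h=robot.move_l([521.2,-217.4,95.5],rate=15,threshold=6)
print(h,telemetry.read_eef_pos(),telemetry.read_ft_force()); robot.pause(.3)
print(telemetry.read_eef_pos(),telemetry.read_ft_force(),telemetry.read_torque(),telemetry.read_time())
s=grab_frame("side"); save("m3.png",cv2.resize(s["pixels"][150:270,290:410],(600,600),interpolation=cv2.INTER_CUBIC))
E
```

```text
[ 521.32003447 -217.45923664  112.13203875] [ 0.54676841  0.41144313 -5.01408624]
True [ 521.08073253 -217.40962111   96.85583429] [ 0.95019808 -0.25951307  3.81496417]
[ 521.00938438 -217.33736581   96.70307503] [ 2.72048377 -1.52926908  3.78420306] [-0.21628328 -0.61185039 -0.00362539] 13.4417
```

View pics/m3.png

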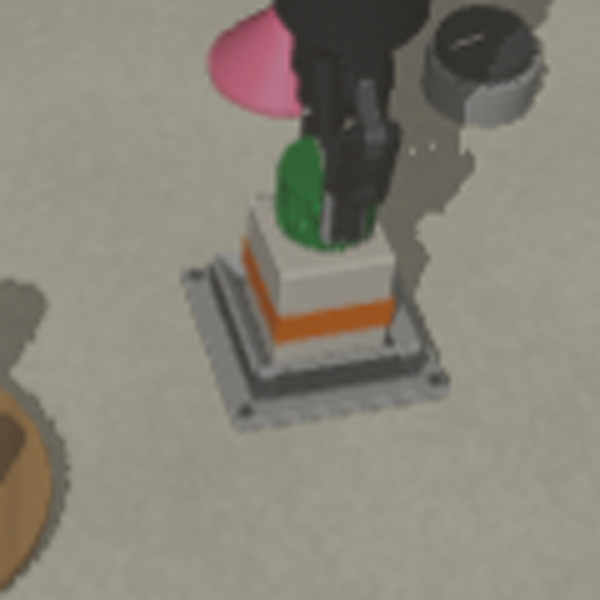

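The jar is seated in the well, crop (320,290), at the expected height. Next I press to the shoulder and then twist counter-clockwise in steps.

```bash
python3 - <<'E'
from h import *
h=robot.move_l([521.2,-217.4,87],rate=10,threshold=12)
p=telemetry.read_eef_pos(); print(h,p,telemetry.read_ft_force(),telemetry.read_time())
z=p[2]-0.3
for d in (6,12,18,24):
    robot.move_l([521.2,-217.4,z],orientation=down(20.6+d))
    print(d,telemetry.read_eef_pos(),telemetry.read_ft_force().round(1) if hasattr(telemetry.read_ft_force(),'round') else telemetry.read_ft_force(),np.round(telemetry.read_torque(),2),telemetry.read_width(),telemetry.read_time())
E
```

```text
True [ 521.08623563 -217.42841966   90.90619288] [-0.47842548  1.1754581  10.86590995] 14.125
6 [ 521.12220856 -217.39264117   90.89859819] [-0.4  0.7 13.6] [ 0.11 -0.01  0.16] 50.416207985152624 14.3833
12 [ 521.22948125 -217.34918287   90.90264727] [ 0.   0.  13.7] [ 0.06 -0.08  0.14] 50.11322859328472 14.6417
18 [ 521.22315901 -217.34035113   90.90530896] [ 0.3 -0.2 14. ] [ 0.05 -0.08  0.19] 50.31117944679763 14.9
24 [ 521.22647324 -217.33348      90.90178342] [ 1.1 -0.4 14.8] [ 0.04 -0.11  0.13] 50.67719178188981 15.1583
```

```bash
python3 - <<'E'
from h import *
z=90.6
for d in (30,36,42,48,54,60,64):
    robot.move_l([521.2,-217.4,z],orientation=down(20.6+d))
    print(d,telemetry.read_eef_pos()[2],np.round(telemetry.read_ft_force(),1),np.round(telemetry.read_torque(),2))
robot.pause(.1)
h=robot.move_l([521.2,-217.4,104],rate=20,threshold=16)
robot.pause(.2)
print(h,telemetry.read_eef_pos(),telemetry.read_ft_force(),telemetry.read_width(),telemetry.read_time())
s=grab_frame("side"); save("m4.png",cv2.resize(s["pixels"][150:270,290:410],(600,600),interpolation=cv2.INTER_CUBIC))
E
```

```text
30 90.88393908202755 [ 0.4 -0.5 13.8] [ 0.08 -0.05  0.1 ]
36 90.87427515475385 [ 1.1 -0.9 13.5] [ 0.07 -0.06  0.15]
42 90.90235017609542 [ 0.2 -0.2 13.4] [-0.1  -0.09  0.09]
48 90.90488496876549 [-0.  -1.  12.6] [-0.29 -0.07  0.24]
54 90.89290976064449 [ 1.  -1.6 13.7] [-0.36 -0.13  0.18]
60 90.89635115436685 [ 0.6 -1.7 14.5] [-0.43 -0.15  0.22]
64 90.91310006388092 [ 1.1 -2.1 13.2] [-0.44 -0.14  0.24]
False [ 521.20083009 -217.48254288  103.98054888] [ 0.75520608 -1.03182319  0.74277883] 50.49715504228652 18.075
```

View pics/m4.png

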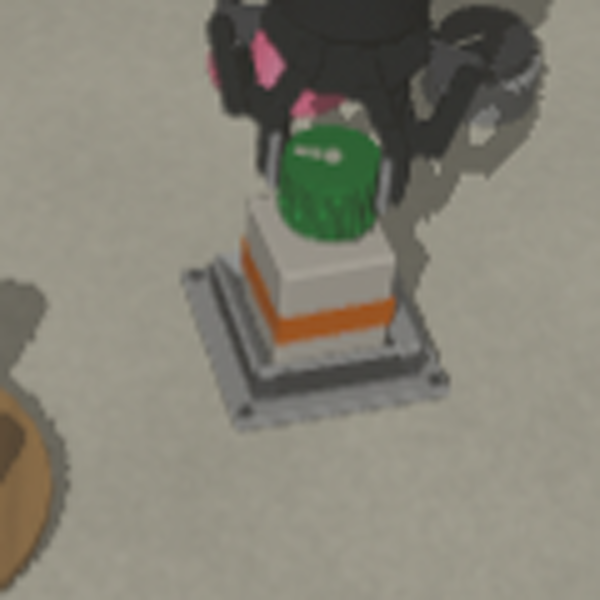

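The jar stays put and the wrist carries almost no load, so the cap is free at crop (330,180). Lift it to 5 cm above the neck.

```bash
python3 - <<'E'
from h import *
robot.move_l([521.2,-217.4,161],rate=50)
robot.pause(.4)
print(telemetry.read_eef_pos(),telemetry.read_ft_force(),telemetry.read_width(),telemetry.read_grip_force(),telemetry.read_time())
s=grab_frame("side"); save("m5.png",cv2.resize(s["pixels"][120:270,290:410],(480,600),interpolation=cv2.INTER_CUBIC))
E
```

```text
[ 521.17625746 -217.37639035  160.93241972] [-0.7324373  -0.43603186 -0.86794282] 49.98912416237202 63.17613864055602 19.8167
```

View pics/m5.png

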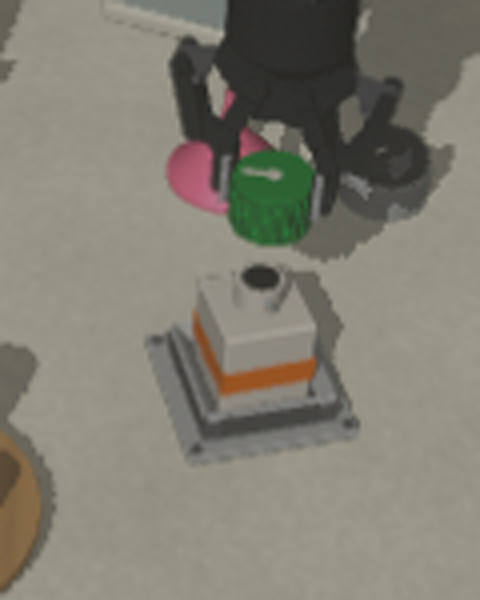

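The open jar stands in the well with its mouth at (262,277), and the cap is held upright above it at (270,200).

```bash
python3 -c "
from h import *
print(job.sign_off())"
```

```text
the job is handed in; nothing more can be done
None
```

The jar is seated in the stand with its cap twisted free and held upright about 5 cm above the open mouth; the job is handed in at about 20 s of the 45 s limit, and no verdict was returned.

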